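Clip the inspection mirror into its stand and set its tilt

ROBOT

A 7-joint arm with a two-finger parallel gripper is mounted at the origin on a cart in front of the work surface, level with it; the furniture and walls round the work are solid. World frame = base frame: x ahead of the robot, y to its left, z up, the work surface at z = 0. Lengths are in mm, angles in rad, forces in N, time in s.
With the tool pointing down it reaches from about 425 to 925 mm from the base axis. Payload 6.8 kg.
Tool frame: the origin (TCP) lies on the centre line of the jaws, within the pads' length; the fingertips stand 17 mm ahead of it and the grasp point (between the pads) lies 2 mm behind it; z points along the fingers, y is the line along which they close (so a half turn about z gives the same grasp; the last joint's range is limited). The gripper opens to 88 mm and grips with 3 to 60 N. Pads are 20 mm wide; open, the fingers measure 115 mm over their backs; the gripper's body (75 mm by 178 mm) begins 61 mm behind the grasp point.
Start: joints at [1.202, 0.477, 0.022, 1.555, -0.011, 1.109, -0.083], TCP at [174.059, -652.189, 239.664] pointing down, gripper open.
Joint ranges: [-2.96, 2.96], [-0.34, 2.1], [-1.41, 1.46], [0.24, 2.44], [-1.37, 4.51], [0.17, 1.92], [-2.96, 2.96]. Speed limits (rad/s): [2.39, 2.39, 3.14, 3.14, 3.14, 3.14, 3.14].

INTERFACE

Orientations are given as a unit quaternion [w, x, y, z].
In Python, from cell import get_state, viewer, arm gives the robot as it stands. The module is installed in compiled form; this text tells all that it offers.
- The arm moves only by the tool servo_tool, never from a script. Its argument "deltas" is a list of rows, each an object of numbers: "tx", "ty", "tz": the shift along the tool's x, y, z scaled (see below); "rx", "ry", "rz": the turn, a rotation vector about the tool's x, y, z scaled (see below). In form: [{"tx": .., "ty": .., "tz": .., "rx": .., "ry": .., "rz": ..}, ...]. A call has 1 to 5 rows; each row shifts and turns the commanded pose from where the row before left it, along the tool's axes as they then stand; what a row does not reach is not made up. The controller multiplies each number of a shift by 0.4 m and each number of a turn by pi rad. A row lasts 1/12 s, in which the tool goes at most 41.7 mm and 7.16 degrees, less where a joint would pass 70% of its speed; a pose out of reach is approached as far as the arm can. A call with a number of a shift or a turn outside -1 to 1 is refused whole. A call with a gripper value outside its range is refused whole. "gripper" is the opening, from 0 (shut) to 1 (fully open), set as the call begins (left out, the last holds). The fingers move at their own pace and stop on an object; the grip force is fixed at half the most. Time passes only in rows, so rows that do not move let the fingers close. It gives the time, the measured TCP pose, the force, the opening and the grip force at its end, in the units of the state.
- get_state(): the state, without advancing time (a new reading comes with each control period).
- viewer.get_image(name): name is "side" or "top"; returns the picture (480x640x3 uint8, red, green, blue); there is no depth.
- viewer.get_calibration(name): a dict with "fovy" (degrees; the focal length in pixels is half the picture's height over the tangent of half this angle, whatever the lens; pixels are square), "cx", "cy" (the principal point, pixels), "rvec" (rotation vector, rad) and "tvec" (3), from world to camera coordinates, as OpenCV has them. Camera axes: x right, y down, z forward; pixel columns grow to the right and rows downward; lengths in mm; the calibration is good to about 2 mm. A picture is of the moment at which its call begins. get_calibration takes no time and is no camera call.
- arm.close_job(): hands the job in; it is judged then, once.
The state is a dict: "clock": time; "qpos": joint angles; "dq": joint speeds; "joint_efforts": joint torques, N m; "tool_pos": TCP position; "ee_rot": TCP orientation; "force": force on the tool from outside, world axes, zero at the start; "torque": the same for the moment, N m; "finger_gap": finger opening in mm; "gripper_force": force on a finger pad.
Only numpy, scipy, OpenCV 4.12 (cv2) and the standard library are available. Lean on these libraries where they do the work, as an engineer would, in place of code of your own. Each camera call takes 0.05 s, during which the arm holds its last target. There are 200 camera calls.

TASK

Stand the empty cradle of the mirror stand up against its upright stop, then take the inspection mirror from its rack and slide its ears down the cradle's clip-lined slots, mirror face to the front, until it sits fully home. Then lean the cradle with the mirror back to 30 degrees from upright and let go, so that it holds there by itself. Do not drop the mirror, and leave the other things on the worktop where they are.

Things in the scene. Friction and masses are not known exactly. Their poses are not given: they have to be found in the camera images.
- cradle (a joint): lean of the steel cradle about its level friction hinge, rad: 0 = upright, against a hard stop; positive = top leaning away from the stand's front; 0.524 = 30 degrees; other stop 1.1. It stays wherever it is left, with or without the mirror. Moving it takes 0.2 to 0.35 N m (2 to 5 N at its top).
- hinge_axis (a point): middle of the hinge axis, 50 mm above the worktop, on the fixed stand. Does not turn with the cradle: x to the back of the stand, y along the hinge, z up. White foot plate from 55 mm in front of the axis to 75 mm behind it, 150 wide (y), 12 high; steel cheeks; black knobs out to 87 mm from the middle.
- panel_top (a point): on the cradle, turning with it: middle of the round top edge (6 mm thick) of its back panel, 75 mm above and 9.3 mm behind the hinge axis when upright. The panel is 116 mm wide, front side 6.5 mm and back side 10.5 mm (top edge 12.3 mm) behind the axis. Push here from behind to stand the cradle up.
- slot_mouth (a point): on the cradle, turning with it: midway between the two slots' mouths, 89 mm above the hinge axis when upright. Slots 116 mm apart at the ears' outer ends, 9 mm front to back, 120 mm between their outer walls, mouths flared by 3 to 5 mm; they run down to the ledge, 12 mm above the axis. Between the side posts (50 mm from the middle) the cradle is open to the front.
- cradle_seat (a point): on the cradle, turning with it (x to the back, y along the hinge, z up): where the mirror's centre lies when fully home, 72 mm above the hinge axis, 1.5 mm behind the slots' middle plane. A spring clip in each slot, 35 to 70 mm above the axis, presses the ear to the slot's back wall: pushing the mirror in takes 2 to 6 N over the last 50 mm; it does not drop home by itself.
- mirror_centre (a point): centre (half-way up) of the mirror: grey plate 8 mm thick (x), 94 wide (y), 120 tall (z, up), silvery face on its -x side, ribs near the top edge, where to hold it. At its foot an ear each side, 6 mm thick, 42 tall, out to 58 mm from the middle. 0.08 to 0.17 kg. Starts upright in its rack.
- mirror_face (a point): middle of the mirror's silvery face, 4.5 mm in front of (local -x from) its centre
- rack: white rack in which the mirror starts, fixed; origin under its middle, x along the mirror's thickness. Foot 100 x 88 x 12 mm; two walls 39 mm high hold the mirror's lowest 30 mm in a 10.6 mm slot: lift the mirror straight up by 35 mm or more to free it. Beware of the room's tall cabinet side panel farther back, between rack and stand: it fills y 0.065 to 0.09 from x 0.61 on, up to 1.3 m.
- kidney: steel kidney dish, 70 x 169 x 16 mm, loose; origin under its middle. Leave alone.
- brown_jar: brown jar with black lid, 44 mm across, 52 mm high, loose; origin under its middle. Leave alone.
- file_block: steel block of small files, 37 x 38 x 59 mm, loose; origin under its middle. Leave alone.
Not all that is in view belongs to the job. Of the things shaped like the part that bears mirror_centre, the grey one is meant.

How it is judged:
By the outcome, as a careful person would: the job done as asked, in the order asked, and still so for the second after the job is handed in, with the robot touching nothing.
It also fails if it takes over 72 s, if anything falls off the work surface, if the arm or the gripper's body presses on something with over 40 N, if the wrist force passes 120 N, or if a joint passes its speed limit or range.

## Working session

There is one attempt and no reset: what is moved stays moved. The work goes in short steps, Python scripts to look and compute and a tool call to move; the robot and the scene stay as the last step left them, time stands still between calls to the robot, and variables do not carry over. Pictures are saved under pics/ and viewed, at most 10 in all, crops included, and the job is handed in when it is done.

Besides the shell and the picture viewer there is one more tool, called after "Call:" by a JSON object that holds its "api" and its "payload". servo_tool: Moves the arm, as the interface text tells. Its arguments: {"type":"object","properties":{"deltas":{"type":"array","items":{"type":"object","properties":{"tx":{"type":"number"},"ty":{"type":"number"},"tz":{"type":"number"},"rx":{"type":"number"},"ry":{"type":"number"},"rz":{"type":"number"}}}},"gripper":{"type":"number"}},"required":["deltas"]}

```bash
mkdir -p pics; python3 - <<'E'
from cell import get_state, viewer
import cv2
s=get_state();print(s)
for n in("side","top"):
    print(viewer.get_calibration(n))
    cv2.imwrite(f"pics/{n}0.png",viewer.get_image(n)[:,:,::-1])
E
```

```text
{'clock': 0.0, 'qpos': array([ 1.20187271,  0.47778083,  0.0223789 ,  1.55644772, -0.01149309,
        1.10929307, -0.08311996]), 'dq': array([-8.21533808e-05, -3.58430933e-05,  1.51622253e-03,  4.79572360e-04,
       -9.81071762e-04, -1.70723076e-04, -3.05750048e-04]), 'joint_efforts': array([-7.01374029e-04, -5.82857931e+01,  1.53370734e+00, -2.72610301e+01,
       -5.44794195e-02,  1.68531714e-02,  1.61022963e-04]), 'tool_pos': array([ 173.88101132, -651.62834161,  238.69696124]), 'ee_rot': array([-8.78857326e-04,  9.91509976e-01,  1.30027525e-01, -1.94600231e-04]), 'force': array([-0.22755498, -0.95812752,  0.28718748]), 'torque': array([-0.01227848,  0.05995098,  0.00744503]), 'gripper_force': 0.0, 'finger_gap': 87.6344893703788}
{'fovy': 54.79153478861915, 'cx': 320.7693836056694, 'cy': 243.05782456251364, 'rvec': array([ 0.57816223, -2.30145218,  1.64104027]), 'tvec': array([488.72830597, 209.8811613 , 641.38815272])}
{'fovy': 50.86502846159053, 'cx': 317.9020699360893, 'cy': 254.5884478991002, 'rvec': array([ 2.11872894, -2.1613544 ,  0.16902785]), 'tvec': array([   6.82107458,  565.08090151, 1029.88034655])}
```

View pics/side0.png

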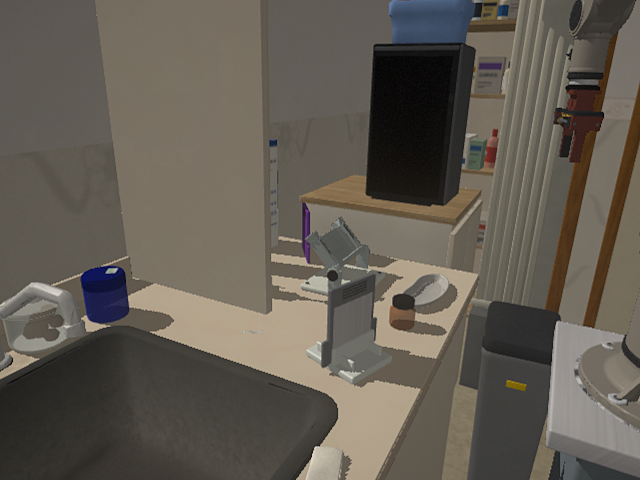

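View pics/top0.png

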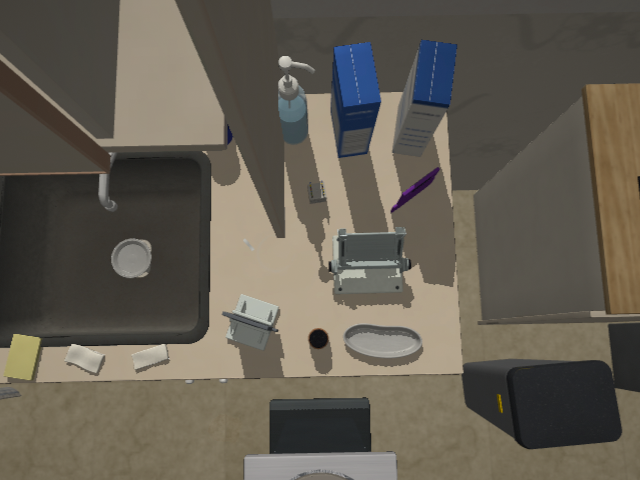

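The side view shows the rack and mirror at (350,330), and the stand with its cradle leaning back at (338,262). In the top view the rack is at (252,322), the stand at (370,262), the jar at (318,338), the dish at (383,342), and the panel edge ends at (280,235). I need enlarged crops to measure from.

```bash
cat > h.py <<'E'
import numpy as np,cv2
from cell import get_state,viewer
from scipy.spatial.transform import Rotation as R
def cal(n):
    c=viewer.get_calibration(n);f=240/np.tan(np.radians(c['fovy']/2))
    return np.array([[f,0,c['cx']],[0,f,c['cy']],[0,0,1]]),c['rvec'],c['tvec']
def proj(n,P):
    K,r,t=cal(n);return cv2.projectPoints(np.atleast_2d(np.float64(P)),r,t,K,None)[0][:,0]
def ray(n,uv):
    K,r,t=cal(n);M=cv2.Rodrigues(r)[0];return -M.T@t, M.T@np.linalg.inv(K)@np.array([*uv,1.])
def atz(n,uv,z):
    c,d=ray(n,uv);return c+d*(z-c[2])/d[2]
def tri(a,b):
    (c1,d1),(c2,d2)=ray("top",a),ray("side",b)
    s=np.linalg.lstsq(np.c_[d1,-d2],c2-c1,rcond=None)[0]
    p,q=c1+s[0]*d1,c2+s[1]*d2;return (p+q)/2,np.linalg.norm(p-q)
def crop(src,x,y,w,h,k,out):
    im=cv2.imread(src) if isinstance(src,str) else src
    cv2.imwrite(out,cv2.resize(im[y:y+h,x:x+w],None,fx=k,fy=k,interpolation=cv2.INTER_CUBIC))
def tool():
    s=get_state();return s['tool_pos'],R.from_quat(s['ee_rot'],scalar_first=True),s
E
python3 - <<'E'
from h import *
crop("pics/top0.png",215,215,200,150,4,"pics/tc.png")
crop("pics/side0.png",290,210,160,180,3.3,"pics/sc.png")
for n in("top","side"): print(ray(n,(320,240)))
E
```

```text
(array([ 397.34595469,   -1.88819227, 1105.49948328]), array([ 0.18462134, -0.00709648, -0.98321788]))
(array([196.24945753, 704.39505212, 399.49716188]), array([ 0.42918161, -0.84289046, -0.32463085]))
```

View pics/tc.png

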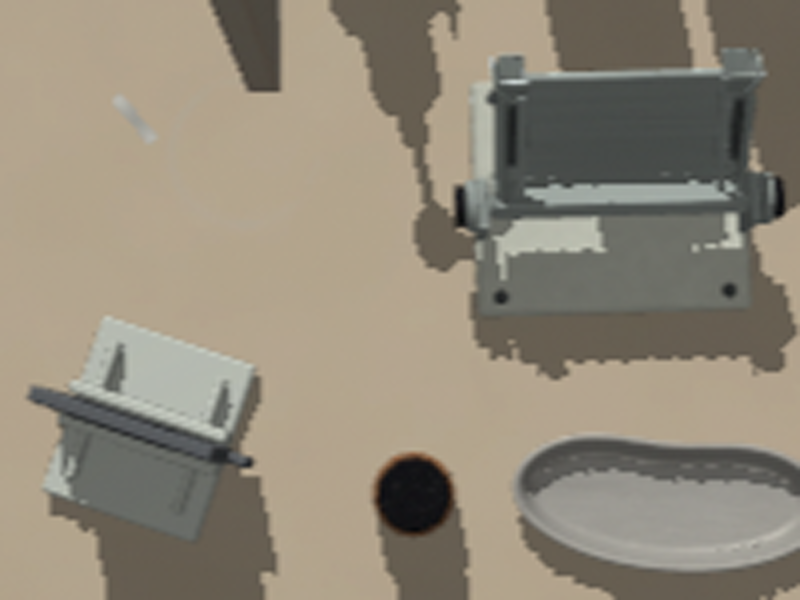

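View pics/sc.png

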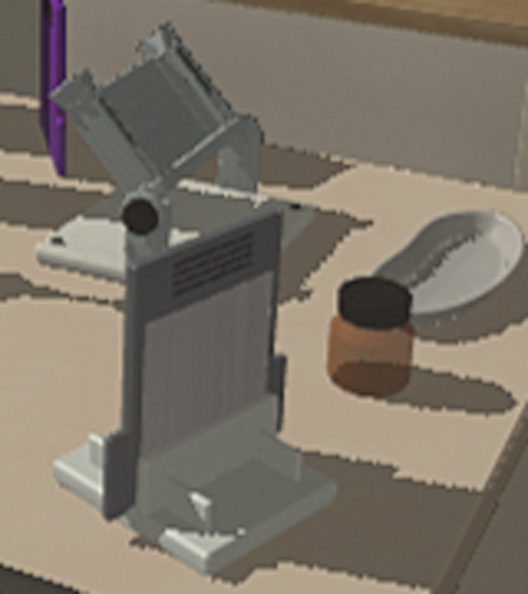

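The face of the mirror is towards the robot and +y. In the top crop the rack foot corners are at (108,318), (257,368), (195,541) and (45,490). The knobs are at (462,205) and (777,195), and the plate front corners at (476,316) and (750,308). In the side crop the mirror top corners are at (127,265) and (280,210).

```bash
python3 - <<'E'
from h import *
T=lambda x,y:(215+x/4,215+y/4); S=lambda x,y:(290+x/3.3,210+y/3.3)
np.set_printoptions(precision=1,suppress=True)
c=np.array([atz("top",T(*p),12)[:2] for p in[(108,318),(257,368),(195,541),(45,490)]])
print(c,c.mean(0),[np.linalg.norm(c[i]-c[i-1]) for i in range(4)])
e=(c[0]+c[1]-c[2]-c[3])/2;print("rack yaw",np.degrees(np.arctan2(e[1],e[0])))
e2=(c[0]+c[3]-c[1]-c[2])/2;print("from y",np.degrees(np.arctan2(-e2[0],e2[1])))
kl,kr=atz("top",T(462,205),50),atz("top",T(777,195),50)
f=[atz("top",T(476,316),12),atz("top",T(750,308),12)]
print("knobs",kl,kr,(kl+kr)/2,np.linalg.norm(kl-kr),np.degrees(np.arctan2(-(kl-kr)[0],(kl-kr)[1])))
print("front",f,np.degrees(np.arctan2(-(f[0]-f[1])[0],(f[0]-f[1])[1])))
print("knob L tri",tri(T(460,205),S(140,215)))
# mirror top corners in top view: candidates
print(tri(T(32,394),S(127,265)),tri(T(218,458),S(280,210)))
# posts' tops of cradle (front outer corners?)
print("cradle",tri(T(494,75),S(55,95)),tri(T(750,72),S(160,45)))
# jar
print("jar",atz("top",T(413,494),52))
E
```

```text
[[486.  161.7]
 [457.4  81.2]
 [366.3 114.9]
 [394.7 195. ]] [426.1 138.2] [np.float64(97.19162177786966), np.float64(85.41043228180624), np.float64(97.14727595918664), np.float64(84.97739692808483)]
rack yaw -20.190746427833243
from y -19.53601059005449
knobs [538.8 -30.5  50. ] [ 540.8 -196.8   50. ] [ 539.8 -113.7   50. ] 166.3419622815377 0.6904350170341239
front [array([483.1, -37.7,  12. ]), array([ 484.5, -186.2,   12. ])] 0.5311156574981939
knob L tri (array([539.9, -28.9,  51.6]), np.float64(2.8053653221558865))
(array([443.7, 182.1, 128.1]), np.float64(6.587672877352945)) (array([411. ,  92.3, 127.1]), np.float64(5.350654167968224))
cradle (array([601.2, -44.5, 108.4]), np.float64(9.91476357046773)) (array([ 597.7, -175.1,  106.3]), np.float64(3.7343505788916693))
jar [389.   -1.7  52. ]
```

```bash
python3 - <<'E'
from h import *
np.set_printoptions(precision=0,suppress=True)
H=np.array([539.5,-113,50]);y0=np.radians(.6)
def P(x,y,z,th):
    X=x*np.cos(th)+z*np.sin(th);Z=-x*np.sin(th)+z*np.cos(th)
    return H+[X*np.cos(y0)-y*np.sin(y0),X*np.sin(y0)+y*np.cos(y0),Z]
for d in(35,40,45,50,55,60):
    th=np.radians(d);p=[P(9.3,58,75,th),P(9.3,-58,75,th),P(0,60,89,th),P(0,-60,89,th)]
    print(d,((proj("top",p)-215)*4).ravel(),((proj("side",p)-[290,210])*3.3).ravel(),p[0])
# purple bottoms, boxes
S=lambda x,y:(290+x/3.3,210+y/3.3)
print("purple",tri((391,211),S(62,175)),atz("side",S(62,175),0),tri((438,170),S(62,0)))
print("boxes",atz("top",(340,157),0),atz("top",(368,153),0),atz("top",(395,150),0),"files",atz("top",(317,190),59))
print("panel",proj("top",[[610,65,0],[610,90,0],[610,65,300]]))
E
```

```text
35 [510.  89. 740.  83. 507.  82. 749.  75.] [ 89.  99. 169.  49.  87.  73. 171.  24.] [590. -54. 106.]
40 [509.  82. 738.  75. 506.  72. 747.  65.] [ 81. 105. 163.  55.  78.  79. 162.  29.] [594. -54. 101.]
45 [508.  76. 736.  69. 506.  63. 745.  56.] [ 75. 112. 157.  61.  69.  85. 154.  36.] [598. -54.  96.]
50 [508.  70. 734.  64. 505.  55. 742.  48.] [ 69. 119. 151.  68.  61.  93. 147.  43.] [602. -54.  91.]
55 [507.  66. 732.  60. 504.  48. 740.  41.] [ 64. 127. 146.  75.  54. 102. 140.  51.] [606. -54.  85.]
60 [506.  63. 730.  57. 503.  43. 737.  36.] [ 60. 136. 142.  83.  48. 111. 134.  59.] [608. -54.  79.]
purple (array([ 668., -170.,    1.]), np.float64(1.6085501117770002)) [ 671. -173.    0.] (array([ 724., -258.,  101.]), np.float64(9.213035725807874))
boxes [797. -60.   0.] [ 805. -124.    0.] [ 811. -186.    0.] files [703.  -5.  59.]
panel [[286. 238.]
 [275. 239.]
 [275. 204.]]
```

Call:
{"api": "servo_tool", "payload": {"deltas": [{"tz":-0.1},{"tz":-0.1}], "gripper": 1}}

```text
invalid input
```

Lean fits about 46°. I'll try the call with every key given.

Call:
{"api": "servo_tool", "payload": {"deltas": [{"tx":0,"ty":0,"tz":-0.05,"rx":0,"ry":0,"rz":-0.038},{"tx":0,"ty":0,"tz":-0.05,"rx":0,"ry":0,"rz":-0.038},{"tx":0,"ty":0,"tz":-0.05,"rx":0,"ry":0,"rz":-0.038},{"tx":0,"ty":0,"tz":0,"rx":0,"ry":0,"rz":-0.038},{"tx":0,"ty":0,"tz":0,"rx":0,"ry":0,"rz":-0.038}], "gripper": 1.0}}

```text
clock: 0.52
tool_pos: [174.2, -652.7, 301.0]
ee_rot: [0.001, 0.908, 0.418, -0.0]
force: [0.1, 0.2, 0.2]
finger_gap: 87.9
gripper_force: 0.0
```

Call:
{"api": "servo_tool", "payload": {"deltas": [{"tx":0,"ty":0,"tz":0,"rx":0,"ry":0,"rz":-0.038},{"tx":0,"ty":0,"tz":0,"rx":0,"ry":0,"rz":-0.038},{"tx":0,"ty":0,"tz":0,"rx":0,"ry":0,"rz":-0.038},{"tx":0,"ty":0,"tz":0,"rx":0,"ry":0,"rz":-0.038},{"tx":0,"ty":0,"tz":0,"rx":0,"ry":0,"rz":-0.038}]}}

```text
clock: 0.93
tool_pos: [173.9, -651.9, 299.1]
ee_rot: [-0.0, 0.745, 0.667, 0.0]
force: [-0.2, -0.3, -0.2]
finger_gap: 88.0
gripper_force: 0.0
```

Call:
{"api": "servo_tool", "payload": {"deltas": [{"tx":0,"ty":0,"tz":0,"rx":0,"ry":0,"rz":-0.038},{"tx":0,"ty":0,"tz":0,"rx":0,"ry":0,"rz":0}]}}

```text
clock: 1.1
tool_pos: [173.8, -652.0, 299.1]
ee_rot: [-0.0, 0.705, 0.71, 0.0]
force: [0.3, -0.2, -0.0]
finger_gap: 87.8
gripper_force: 0.0
```

```bash
cat >> h.py <<'E'
def plan(target,yaw=None):
    p,r,s=tool();M=r.as_matrix();d=M.T@(np.array(target)-p)
    print("pos",p.round(1),"yaw_y",np.degrees(np.arctan2(M[1,1],M[0,1])).round(2),"z",M[:,2].round(3),"q",s['qpos'].round(2),"F",s['force'].round(1),"clk",round(s['clock'],2))
    print("tool shift/400:",(d/400).round(4),"mm",np.linalg.norm(d).round())
E
python3 -c "
from h import *
plan([577,-100,290])"
```

```text
pos [ 173.8 -652.   299.1] yaw_y 0.41 z [-0.     0.001 -1.   ] q [ 1.38  0.45 -0.24  1.47  0.11  1.24  1.14] F [ 0.3 -0.2 -0. ] clk 1.1
tool shift/400: [1.3726 1.0179 0.024 ] mm 684.0
```

```bash
python3 -c "
from h import *
print(tri((606,314),(455,218)),tri((586,86),(303,193)))
print(atz('top',(508,370),0),atz('top',(462,365),-300), atz('side',(480,305),0))"
```

```text
(array([ 429.97132401, -606.77696918,   37.74989624]), np.float64(4.75073238828489)) (array([ 935.42067243, -613.73766349,   45.40583339]), np.float64(0.9721719834223442))
[ 314.04015157 -406.23957964    0.        ] [ 307.20803227 -391.74298571 -300.        ] [ 283.69108853 -150.12912379    0.        ]
```

Call:
{"api": "servo_tool", "payload": {"deltas": [{"tx":0.0686,"ty":0.0509,"tz":0,"rx":0,"ry":0,"rz":0},{"tx":0.0686,"ty":0.0509,"tz":0,"rx":0,"ry":0,"rz":0},{"tx":0.0686,"ty":0.0509,"tz":0,"rx":0,"ry":0,"rz":0},{"tx":0.0686,"ty":0.0509,"tz":0,"rx":0,"ry":0,"rz":0},{"tx":0.0686,"ty":0.0509,"tz":0,"rx":0,"ry":0,"rz":0}]}}

```text
clock: 1.52
tool_pos: [276.0, -513.1, 299.4]
ee_rot: [-0.0, 0.708, 0.707, 0.0]
force: [0.5, -0.2, 0.9]
finger_gap: 87.8
gripper_force: 0.0
```

Call:
{"api": "servo_tool", "payload": {"deltas": [{"tx":0.0686,"ty":0.0509,"tz":0,"rx":0,"ry":0,"rz":0},{"tx":0.0686,"ty":0.0509,"tz":0,"rx":0,"ry":0,"rz":0},{"tx":0.0686,"ty":0.0509,"tz":0,"rx":0,"ry":0,"rz":0},{"tx":0.0686,"ty":0.0509,"tz":0,"rx":0,"ry":0,"rz":0},{"tx":0.0686,"ty":0.0509,"tz":0,"rx":0,"ry":0,"rz":0}]}}

```text
clock: 1.93
tool_pos: [377.3, -375.6, 299.6]
ee_rot: [-0.0, 0.708, 0.707, -0.0]
force: [0.6, 0.1, -0.5]
finger_gap: 87.7
gripper_force: 0.0
```

Call:
{"api": "servo_tool", "payload": {"deltas": [{"tx":0.0686,"ty":0.0509,"tz":0,"rx":0,"ry":0,"rz":0},{"tx":0.0686,"ty":0.0509,"tz":0,"rx":0,"ry":0,"rz":0},{"tx":0.0686,"ty":0.0509,"tz":0,"rx":0,"ry":0,"rz":0},{"tx":0.0686,"ty":0.0509,"tz":0,"rx":0,"ry":0,"rz":0},{"tx":0.0686,"ty":0.0509,"tz":0,"rx":0,"ry":0,"rz":0}]}}

```text
clock: 2.35
tool_pos: [478.7, -238.2, 299.6]
ee_rot: [-0.0, 0.708, 0.707, -0.0]
force: [0.1, 0.1, 0.8]
finger_gap: 87.7
gripper_force: 0.0
```

Call:
{"api": "servo_tool", "payload": {"deltas": [{"tx":0.0686,"ty":0.0509,"tz":0,"rx":0,"ry":0,"rz":0},{"tx":0.0686,"ty":0.0509,"tz":0,"rx":0,"ry":0,"rz":0},{"tx":0.0686,"ty":0.0509,"tz":0,"rx":0,"ry":0,"rz":0},{"tx":0.0686,"ty":0.0509,"tz":0,"rx":0,"ry":0,"rz":0},{"tx":0,"ty":0,"tz":0,"rx":0,"ry":0,"rz":0}]}}

```text
clock: 2.77
tool_pos: [562.2, -121.9, 299.7]
ee_rot: [-0.001, 0.704, 0.71, 0.002]
force: [-0.0, 0.7, -0.7]
finger_gap: 87.7
gripper_force: 0.0
```

```bash
python3 -c "
from h import *
plan([577,-100,290])"
```

```text
pos [ 562.2 -121.9  299.7] yaw_y 0.49 z [ 0.002  0.004 -1.   ] q [ 0.57  0.31 -0.57  1.7   0.18  1.18 -0.04] F [-0.   0.7 -0.7] clk 2.77
tool shift/400: [0.0543 0.0374 0.0247] mm 28.0
```

Call:
{"api": "servo_tool", "payload": {"deltas": [{"tx":0.0475,"ty":0.0374,"tz":0,"rx":0,"ry":0,"rz":0},{"tx":0,"ty":0,"tz":0.1,"rx":0,"ry":0,"rz":0},{"tx":0,"ty":0,"tz":0.1,"rx":0,"ry":0,"rz":0},{"tx":0,"ty":0,"tz":0.1,"rx":0,"ry":0,"rz":0},{"tx":0,"ty":0,"tz":0.1,"rx":0,"ry":0,"rz":0}]}}

```text
clock: 3.18
tool_pos: [573.8, -110.8, 138.0]
ee_rot: [0.0, 0.707, 0.707, 0.0]
force: [-0.1, -0.3, -0.3]
finger_gap: 88.3
gripper_force: 0.0
```

Call:
{"api": "servo_tool", "payload": {"deltas": [{"tx":0,"ty":0,"tz":0.06,"rx":0,"ry":0,"rz":0},{"tx":0,"ty":0,"tz":0.05,"rx":0,"ry":0,"rz":0},{"tx":0,"ty":0,"tz":0,"rx":0,"ry":0,"rz":0}]}}

```text
clock: 3.43
tool_pos: [570.8, -110.6, 91.2]
ee_rot: [-0.003, 0.707, 0.707, -0.002]
force: [-1.4, 0.3, -0.8]
finger_gap: 87.6
gripper_force: 0.0
```

Call:
{"api": "servo_tool", "payload": {"deltas": [{"tx":0,"ty":-0.025,"tz":0,"rx":0,"ry":0,"rz":0},{"tx":0,"ty":-0.025,"tz":0,"rx":0,"ry":0,"rz":0},{"tx":0,"ty":-0.02,"tz":0,"rx":0,"ry":0,"rz":0}]}}

```text
clock: 3.68
tool_pos: [553.4, -110.5, 100.6]
ee_rot: [0.007, 0.706, 0.708, 0.006]
force: [18.0, 0.2, 11.7]
finger_gap: 87.6
gripper_force: 8.9
```

```bash
python3 -c "
from h import *
plan([516,-103,95])"
```

```text
pos [ 553.4 -110.5  100.6] yaw_y 0.14 z [ 0.018 -0.    -1.   ] q [ 0.49  0.51 -0.51  1.93  0.35  0.77 -0.22] F [18.   0.2 11.7] clk 3.68
tool shift/400: [ 0.019  -0.0938  0.0122] mm 39.0
```

Call:
{"api": "servo_tool", "payload": {"deltas": [{"tx":0,"ty":0,"tz":0,"rx":0,"ry":0,"rz":0},{"tx":0,"ty":0,"tz":0,"rx":0,"ry":0,"rz":0}]}}

```text
clock: 3.85
tool_pos: [553.0, -110.5, 101.3]
ee_rot: [0.006, 0.706, 0.708, 0.006]
force: [9.1, 1.0, 7.7]
finger_gap: 87.9
gripper_force: 4.6
```

```bash
python3 -c "
from h import *
a=viewer.get_image('side')[:,:,::-1]
crop(a,290,170,130,130,5,'pics/push.png')
plan([516,-103,95])"
```

```text
pos [ 553.  -110.5  101.3] yaw_y 0.13 z [ 0.017 -0.001 -1.   ] q [ 0.49  0.51 -0.51  1.93  0.35  0.77 -0.22] F [8.7 0.5 8. ] clk 3.9
tool shift/400: [ 0.019  -0.0926  0.0142] mm 38.0
```

View pics/push.png

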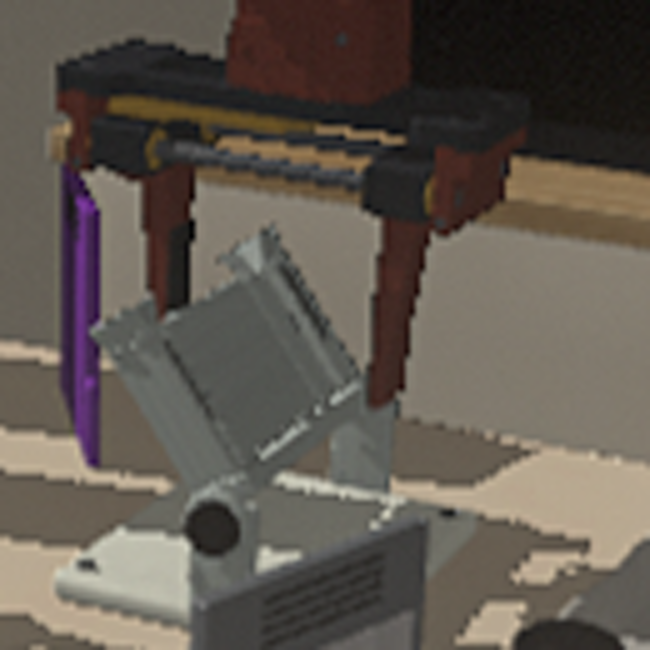

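The picture shows the back finger behind the panel, at about (170,300), and the front finger clear. I'll carry on pushing, rising a little with the edge.

Call:
{"api": "servo_tool", "payload": {"deltas": [{"tx":0,"ty":-0.016,"tz":-0.006,"rx":0,"ry":0,"rz":0},{"tx":0,"ty":-0.016,"tz":-0.006,"rx":0,"ry":0,"rz":0},{"tx":0,"ty":-0.016,"tz":-0.006,"rx":0,"ry":0,"rz":0}]}}

```text
clock: 4.15
tool_pos: [538.4, -110.5, 110.8]
ee_rot: [0.01, 0.706, 0.708, 0.009]
force: [12.5, 1.1, 11.7]
finger_gap: 87.9
gripper_force: 6.0
```

Call:
{"api": "servo_tool", "payload": {"deltas": [{"tx":0,"ty":-0.016,"tz":-0.004,"rx":0,"ry":0,"rz":0},{"tx":0,"ty":-0.012,"tz":-0.003,"rx":0,"ry":0,"rz":0},{"tx":0,"ty":-0.01,"tz":0,"rx":0,"ry":0,"rz":0}]}}

```text
clock: 4.4
tool_pos: [515.9, -110.9, 110.2]
ee_rot: [0.005, 0.706, 0.708, 0.004]
force: [6.3, -0.0, 3.7]
finger_gap: 87.7
gripper_force: 2.4
```

```bash
python3 -c "
from h import *
plan([508,-110,105])"
```

```text
pos [ 515.9 -110.9  110.2] yaw_y 0.12 z [ 0.012 -0.002 -1.   ] q [ 0.52  0.45 -0.53  2.    0.33  0.76 -0.2 ] F [ 6.3 -0.   3.7] clk 4.4
tool shift/400: [ 0.0023 -0.0199  0.0128] mm 9.0
```

Now a little further, in small steps, until the stop is felt.

Call:
{"api": "servo_tool", "payload": {"deltas": [{"tx":0,"ty":-0.01,"tz":0,"rx":0,"ry":0,"rz":0},{"tx":0,"ty":-0.006,"tz":0,"rx":0,"ry":0,"rz":0},{"tx":0,"ty":0,"tz":0,"rx":0,"ry":0,"rz":0}]}}

```text
clock: 4.65
tool_pos: [509.7, -110.9, 108.5]
ee_rot: [0.004, 0.706, 0.708, 0.004]
force: [11.1, -0.2, 4.4]
finger_gap: 87.7
gripper_force: 5.2
```

Call:
{"api": "servo_tool", "payload": {"deltas": [{"tx":0,"ty":-0.008,"tz":0,"rx":0,"ry":0,"rz":0},{"tx":0,"ty":0,"tz":0,"rx":0,"ry":0,"rz":0}]}}

```text
clock: 4.82
tool_pos: [509.5, -110.9, 108.5]
ee_rot: [0.006, 0.706, 0.708, 0.006]
force: [22.0, -1.3, -7.8]
finger_gap: 87.9
gripper_force: 10.8
```

Call:
{"api": "servo_tool", "payload": {"deltas": [{"tx":0,"ty":-0.008,"tz":0,"rx":0,"ry":0,"rz":0},{"tx":0,"ty":0,"tz":0,"rx":0,"ry":0,"rz":0}]}}

```text
clock: 4.98
tool_pos: [509.3, -110.9, 108.5]
ee_rot: [0.008, 0.706, 0.708, 0.008]
force: [33.7, -2.2, -21.6]
finger_gap: 88.0
gripper_force: 16.7
```

Stop found at x about 509.5. I'll back off and lift.

Call:
{"api": "servo_tool", "payload": {"deltas": [{"tx":0,"ty":0.03,"tz":0,"rx":0,"ry":0,"rz":0},{"tx":0,"ty":0.01,"tz":-0.05,"rx":0,"ry":0,"rz":0},{"tx":0,"ty":0,"tz":-0.1,"rx":0,"ry":0,"rz":0},{"tx":0,"ty":0,"tz":-0.1,"rx":0,"ry":0,"rz":0},{"tx":0,"ty":0,"tz":-0.1,"rx":0,"ry":0,"rz":0}]}}

```text
clock: 5.4
tool_pos: [512.5, -110.6, 246.7]
ee_rot: [-0.002, 0.706, 0.708, -0.001]
force: [0.4, -0.5, -0.4]
finger_gap: 87.7
gripper_force: 0.0
```

Call:
{"api": "servo_tool", "payload": {"deltas": [{"tx":0,"ty":0,"tz":-0.02,"rx":0,"ry":0,"rz":0.038},{"tx":0,"ty":0,"tz":0,"rx":0,"ry":0,"rz":0.038},{"tx":0,"ty":0,"tz":0,"rx":0,"ry":0,"rz":0.036},{"tx":0,"ty":0,"tz":0,"rx":0,"ry":0,"rz":0}]}}

```text
clock: 5.73
tool_pos: [513.3, -110.9, 253.8]
ee_rot: [-0.0, 0.82, 0.572, -0.001]
force: [-0.2, 0.4, -0.6]
finger_gap: 87.7
gripper_force: 0.0
```

```bash
python3 - <<'E'
from h import *
plan([426.5,137.5,240])
np.set_printoptions(precision=1,suppress=True)
for n in("top","side"): cv2.imwrite(f"pics/{n}1.png",viewer.get_image(n)[:,:,::-1])
# check mirror model projection against crops for both pictures
y=np.radians(-20);Rz=np.array([[np.cos(y),-np.sin(y),0],[np.sin(y),np.cos(y),0],[0,0,1]])
for zc in(69,72):
  P=[np.array([426.5,137.5,0])+Rz@np.array(p) for p in[(-4,47,zc+60),(-4,-47,zc+60),(4,47,zc+60),(4,-47,zc+60)]]
  print(zc,(proj("top",P)-215)*4,(proj("side",P)-[290,210])*3.3)
E
```

```text
pos [ 513.3 -110.9  253.8] yaw_y -20.27 z [-0.002 -0.001 -1.   ] q [ 0.55  0.26 -0.54  1.87  0.15  1.06 -0.4 ] F [-0.2  0.4 -0.6] clk 5.73
tool shift/400: [ 0.5076 -0.4186  0.0344] mm 264.0
69 [[ 26.8 398. ]
 [210.9 461.9]
 [ 32.7 382.1]
 [216.5 445.9]] [[144.6 267.7]
 [293.2 210.4]
 [131.2 261.4]
 [279.9 205.1]]
72 [[ 25.6 397.7]
 [210.2 461.8]
 [ 31.5 381.9]
 [215.9 445.8]] [[144.8 261.1]
 [293.7 204.3]
 [131.4 254.8]
 [280.3 199. ]]
```

Call:
{"api": "servo_tool", "payload": {"deltas": [{"tx":0.0725,"ty":-0.0598,"tz":0,"rx":0,"ry":0,"rz":0},{"tx":0.0725,"ty":-0.0598,"tz":0,"rx":0,"ry":0,"rz":0},{"tx":0.0725,"ty":-0.0598,"tz":0,"rx":0,"ry":0,"rz":0},{"tx":0.0725,"ty":-0.0598,"tz":0,"rx":0,"ry":0,"rz":0},{"tx":0.0725,"ty":-0.0598,"tz":0,"rx":0,"ry":0,"rz":0}]}}

```text
clock: 6.25
tool_pos: [450.4, 67.5, 253.3]
ee_rot: [-0.0, 0.818, 0.575, -0.001]
force: [0.9, 0.1, 0.5]
finger_gap: 87.6
gripper_force: 0.0
```

Call:
{"api": "servo_tool", "payload": {"deltas": [{"tx":0.0725,"ty":-0.0598,"tz":0,"rx":0,"ry":0,"rz":0},{"tx":0.0725,"ty":-0.0598,"tz":0,"rx":0,"ry":0,"rz":0},{"tx":0,"ty":0,"tz":0,"rx":0,"ry":0,"rz":0}]}}

```text
clock: 6.5
tool_pos: [423.6, 143.9, 254.0]
ee_rot: [-0.001, 0.815, 0.579, 0.0]
force: [-0.5, 0.3, 1.0]
finger_gap: 87.9
gripper_force: 0.0
```

```bash
python3 - <<'E'
from h import *
plan([426.5,136.5,118])
a=viewer.get_image('side')[:,:,::-1];cv2.imwrite("pics/s2.png",a)
t=cv2.imread("pics/top1.png")
l=cv2.resize(a[160:400,280:440],None,fx=2.5,fy=2.5,interpolation=2)
r=cv2.resize(cv2.imread("pics/side1.png")[200:320,290:410],None,fx=3.3,fy=3.3,interpolation=2)
r=np.vstack([r,np.zeros((600-r.shape[0],r.shape[1],3),np.uint8)])
cv2.imwrite("pics/c2.png",np.hstack([l,r]))
E
```

```text
pos [423.6 143.9 254. ] yaw_y -19.23 z [-0.001  0.002 -1.   ] q [ 0.22  0.15 -0.74  2.02  0.11  1.02 -0.91] F [-0.5  0.3  1. ] clk 6.5
tool shift/400: [-0.0155  0.0133  0.3399] mm 136.0
```

View pics/c2.png

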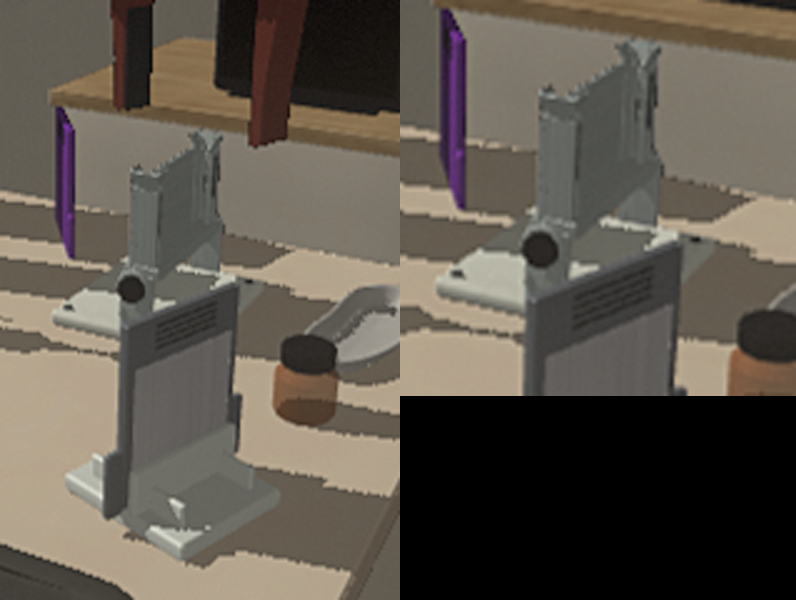

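The cradle stands upright at (175,215) and the mirror is undisturbed at (180,400). I'll correct the position and descend onto the mirror's top.

Call:
{"api": "servo_tool", "payload": {"deltas": [{"tx":-0.0155,"ty":0.0133,"tz":0,"rx":0,"ry":0,"rz":0.004},{"tx":0,"ty":0,"tz":0.09,"rx":0,"ry":0,"rz":0},{"tx":0,"ty":0,"tz":0.09,"rx":0,"ry":0,"rz":0},{"tx":0,"ty":0,"tz":0.09,"rx":0,"ry":0,"rz":0},{"tx":0,"ty":0,"tz":0.08,"rx":0,"ry":0,"rz":0}]}}

```text
clock: 6.97
tool_pos: [429.9, 126.5, 111.5]
ee_rot: [0.0, 0.823, 0.567, -0.001]
force: [0.7, 0.5, -1.3]
finger_gap: 87.8
gripper_force: 0.0
```

Call:
{"api": "servo_tool", "payload": {"deltas": [{"tx":0,"ty":0,"tz":0,"rx":0,"ry":0,"rz":0},{"tx":0,"ty":0,"tz":0,"rx":0,"ry":0,"rz":0}]}}

```text
clock: 7.13
tool_pos: [429.1, 127.5, 112.7]
ee_rot: [-0.001, 0.823, 0.568, -0.002]
force: [0.3, -0.8, 0.4]
finger_gap: 87.6
gripper_force: 0.0
```

```bash
python3 - <<'E'
from h import *
plan([426.5,136.5,114])
E
```

```text
pos [429.1 127.5 112.7] yaw_y -20.78 z [-0.004 -0.001 -1.   ] q [ 0.13  0.36 -0.65  2.16  0.33  0.72 -1.11] F [ 0.3 -0.8  0.4] clk 7.13
tool shift/400: [ 0.0186 -0.0141 -0.0033] mm 9.0
```

Call:
{"api": "servo_tool", "payload": {"deltas": [{"tx":0.0186,"ty":-0.0141,"tz":0,"rx":0,"ry":0,"rz":-0.004},{"tx":0,"ty":0,"tz":0,"rx":0,"ry":0,"rz":0},{"tx":0,"ty":0,"tz":0,"rx":0,"ry":0,"rz":0},{"tx":0,"ty":0,"tz":0,"rx":0,"ry":0,"rz":0}]}}

```text
clock: 7.47
tool_pos: [428.1, 138.8, 115.1]
ee_rot: [0.001, 0.819, 0.574, 0.001]
force: [-0.4, -0.6, 0.1]
finger_gap: 87.6
gripper_force: 0.0
```

```bash
python3 - <<'E'
from h import *
plan([426.5,136.5,114])
E
```

```text
pos [428.1 138.8 115.1] yaw_y -19.97 z [ 0.003  0.    -1.   ] q [ 0.12  0.36 -0.66  2.15  0.34  0.72 -1.12] F [-0.4 -0.6  0.1] clk 7.47
tool shift/400: [-0.0068 -0.0018  0.0027] mm 3.0
```

Call:
{"api": "servo_tool", "payload": {"deltas": [{"tx":-0.006,"ty":-0.0018,"tz":0,"rx":0,"ry":0,"rz":0},{"tx":0,"ty":0,"tz":0,"rx":0,"ry":0,"rz":0},{"tx":0,"ty":0,"tz":0,"rx":0,"ry":0,"rz":0},{"tx":0,"ty":0,"tz":0,"rx":0,"ry":0,"rz":0},{"tx":0,"ty":0,"tz":0,"rx":0,"ry":0,"rz":0}], "gripper": 0.0}}

```text
clock: 7.88
tool_pos: [425.7, 136.5, 113.7]
ee_rot: [0.0, 0.819, 0.574, -0.0]
force: [-0.5, 0.3, -0.2]
finger_gap: 58.1
gripper_force: 0.0
```

Call:
{"api": "servo_tool", "payload": {"deltas": [{"tx":0,"ty":0,"tz":0,"rx":0,"ry":0,"rz":0},{"tx":0,"ty":0,"tz":0,"rx":0,"ry":0,"rz":0},{"tx":0,"ty":0,"tz":0,"rx":0,"ry":0,"rz":0},{"tx":0,"ty":0,"tz":0,"rx":0,"ry":0,"rz":0},{"tx":0,"ty":0,"tz":0,"rx":0,"ry":0,"rz":0}]}}

```text
clock: 8.3
tool_pos: [425.7, 136.6, 113.6]
ee_rot: [-0.0, 0.819, 0.574, -0.0]
force: [0.4, -0.2, 0.6]
finger_gap: 25.0
gripper_force: 0.0
```

```bash
python3 - <<'E'
from h import *
plan([426.5,136.5,114])
E
```

```text
pos [425.7 136.6 113.6] yaw_y -19.98 z [-0.  0. -1.] q [ 0.12  0.36 -0.66  2.16  0.33  0.72 -1.12] F [ 0.4 -0.2  0.6] clk 8.3
tool shift/400: [ 0.0006  0.002  -0.0009] mm 1.0
```

Call:
{"api": "servo_tool", "payload": {"deltas": [{"tx":0,"ty":0,"tz":0,"rx":0,"ry":0,"rz":0},{"tx":0,"ty":0,"tz":0,"rx":0,"ry":0,"rz":0},{"tx":0,"ty":0,"tz":0,"rx":0,"ry":0,"rz":0},{"tx":0,"ty":0,"tz":0,"rx":0,"ry":0,"rz":0}]}}

```text
clock: 8.63
tool_pos: [426.1, 136.4, 113.7]
ee_rot: [0.0, 0.819, 0.574, 0.0]
force: [1.8, -1.0, -1.9]
finger_gap: 8.0
gripper_force: 30.0
```

```bash
python3 - <<'E'
from h import *
plan([426.5,136.5,114]); print(tool()[2]['gripper_force'],tool()[2]['finger_gap'])
E
```

```text
pos [426.1 136.4 113.7] yaw_y -19.98 z [ 0.001 -0.    -1.   ] q [ 0.12  0.36 -0.66  2.16  0.34  0.72 -1.12] F [ 1.8 -1.  -1.9] clk 8.63
tool shift/400: [ 0.0006  0.0008 -0.0007] mm 0.0
29.985950589179993 7.986852109655848
```

Call:
{"api": "servo_tool", "payload": {"deltas": [{"tx":0,"ty":0,"tz":-0.02,"rx":0,"ry":0,"rz":0},{"tx":0,"ty":0,"tz":-0.03,"rx":0,"ry":0,"rz":0},{"tx":0,"ty":0,"tz":-0.04,"rx":0,"ry":0,"rz":0},{"tx":0,"ty":0,"tz":-0.05,"rx":0,"ry":0,"rz":0},{"tx":0,"ty":0,"tz":-0.06,"rx":0,"ry":0,"rz":0}]}}

```text
clock: 9.05
tool_pos: [424.4, 136.5, 194.2]
ee_rot: [-0.001, 0.819, 0.574, -0.001]
force: [0.6, 0.6, -0.6]
finger_gap: 7.9
gripper_force: 30.0
```

Call:
{"api": "servo_tool", "payload": {"deltas": [{"tx":0,"ty":0,"tz":-0.07,"rx":0,"ry":0,"rz":0},{"tx":0,"ty":0,"tz":-0.07,"rx":0,"ry":0,"rz":0},{"tx":0,"ty":0,"tz":-0.06,"rx":0,"ry":0,"rz":0},{"tx":0,"ty":0,"tz":-0.03,"rx":0,"ry":0,"rz":0},{"tx":0,"ty":0,"tz":0,"rx":0,"ry":0,"rz":0}]}}

```text
clock: 9.47
tool_pos: [426.6, 137.6, 288.8]
ee_rot: [0.001, 0.819, 0.574, 0.002]
force: [0.3, 0.7, -0.1]
finger_gap: 7.5
gripper_force: 30.0
```

Call:
{"api": "servo_tool", "payload": {"deltas": [{"tx":0,"ty":0,"tz":0,"rx":0,"ry":0,"rz":-0.03},{"tx":0,"ty":0,"tz":0,"rx":0,"ry":0,"rz":-0.03},{"tx":0,"ty":0,"tz":0,"rx":0,"ry":0,"rz":-0.03},{"tx":0,"ty":0,"tz":0,"rx":0,"ry":0,"rz":-0.024},{"tx":0,"ty":0,"tz":0,"rx":0,"ry":0,"rz":0}]}}

```text
clock: 9.88
tool_pos: [424.7, 136.4, 284.6]
ee_rot: [-0.001, 0.703, 0.711, -0.001]
force: [-0.1, 0.3, -0.1]
finger_gap: 7.6
gripper_force: 30.0
```

```bash
python3 - <<'E'
from h import *
plan([539.5,-113,285])
E
```

```text
pos [424.7 136.4 284.6] yaw_y 0.71 z [-0.002 -0.    -1.   ] q [ 0.28  0.11 -0.77  1.98  0.09  1.09 -0.51] F [-0.1  0.3 -0.1] clk 9.88
tool shift/400: [-0.6271  0.2793 -0.0014] mm 275.0
```

Call:
{"api": "servo_tool", "payload": {"deltas": [{"tx":-0.0697,"ty":0.0312,"tz":0,"rx":0,"ry":0,"rz":0},{"tx":-0.0697,"ty":0.0312,"tz":0,"rx":0,"ry":0,"rz":0},{"tx":-0.0697,"ty":0.0312,"tz":0,"rx":0,"ry":0,"rz":0},{"tx":-0.0697,"ty":0.0312,"tz":0,"rx":0,"ry":0,"rz":0},{"tx":-0.0697,"ty":0.0312,"tz":0,"rx":0,"ry":0,"rz":0}]}}

```text
clock: 10.3
tool_pos: [489.1, -3.5, 284.9]
ee_rot: [-0.001, 0.705, 0.71, -0.0]
force: [0.6, -0.0, -0.5]
finger_gap: 8.2
gripper_force: 30.0
```

Call:
{"api": "servo_tool", "payload": {"deltas": [{"tx":-0.0697,"ty":0.0312,"tz":0,"rx":0,"ry":0,"rz":0},{"tx":-0.0697,"ty":0.0312,"tz":0,"rx":0,"ry":0,"rz":0},{"tx":-0.0697,"ty":0.0312,"tz":0,"rx":0,"ry":0,"rz":0},{"tx":-0.0697,"ty":0.0312,"tz":0,"rx":0,"ry":0,"rz":0},{"tx":0,"ty":0,"tz":0,"rx":0,"ry":0,"rz":0}]}}

```text
clock: 10.72
tool_pos: [541.1, -120.0, 284.1]
ee_rot: [-0.0, 0.708, 0.707, -0.001]
force: [-0.6, -0.6, -0.8]
finger_gap: 7.9
gripper_force: 30.0
```

Call:
{"api": "servo_tool", "payload": {"deltas": [{"tx":0,"ty":0,"tz":0,"rx":0,"ry":0,"rz":0},{"tx":0,"ty":0,"tz":0,"rx":0,"ry":0,"rz":0}]}}

```text
clock: 10.88
tool_pos: [539.8, -112.4, 284.9]
ee_rot: [-0.001, 0.704, 0.71, -0.0]
force: [-0.6, -0.2, -1.4]
finger_gap: 7.7
gripper_force: 30.0
```

```bash
python3 - <<'E'
from h import *
plan([541.5,-113,285])
E
```

```text
pos [ 539.8 -112.4  284.9] yaw_y 0.49 z [-0.002  0.001 -1.   ] q [ 0.56  0.29 -0.57  1.77  0.17  1.14 -0.05] F [-0.6 -0.2 -1.4] clk 10.88
tool shift/400: [-0.0015  0.0043 -0.0004] mm 2.0
```

Call:
{"api": "servo_tool", "payload": {"deltas": [{"tx":0,"ty":0.0043,"tz":0.03,"rx":0,"ry":0,"rz":0},{"tx":0,"ty":0,"tz":0.03,"rx":0,"ry":0,"rz":0},{"tx":0,"ty":0,"tz":0,"rx":0,"ry":0,"rz":0},{"tx":0,"ty":0,"tz":0,"rx":0,"ry":0,"rz":0}]}}

```text
clock: 11.22
tool_pos: [541.1, -112.5, 260.3]
ee_rot: [-0.001, 0.703, 0.711, -0.001]
force: [-0.1, -0.8, -0.4]
finger_gap: 7.8
gripper_force: 30.0
```

```bash
python3 - <<'E'
from h import *
plan([541.5,-113,257])
a=viewer.get_image('side')[:,:,::-1];cv2.imwrite("pics/s3.png",a)
b=viewer.get_image('top')[:,:,::-1];cv2.imwrite("pics/t3.png",b)
l=cv2.resize(a[130:280,300:400],None,fx=4,fy=4,interpolation=2)
r=cv2.resize(b[200:300,320:420],None,fx=4,fy=4,interpolation=2)
r=np.vstack([r,np.zeros((200,400,3),np.uint8)])
cv2.imwrite("pics/c3.png",np.hstack([l,r]))
np.set_printoptions(precision=0,suppress=True)
# predictions in side crop: slot mouth corners, ears outer bottom
H=np.array([540.5,-113,50]);
P=[H+[-4.5,60,89],H+[4.5,60,89],H+[-4.5,-60,89],H+[4.5,-60,89],H+[75/75*9.3,58,75],H+[9.3,-58,75]]
print(((proj("side",P)-[300,130])*4))
p=tool()[0];M=[p+[dx,dy,dz-44.7] for dx in(-3,3) for dy in(58,-58) for dz in(-60,-18)]
print("ears",((proj("side",M)-[300,130])*4))
M=[p+[dx,dy,60-44.7] for dx in(-4,4) for dy in(47,-47)]
print("top edge",((proj("side",M)-[300,130])*4),((proj("top",M)-[320,200])*4))
E
```

```text
pos [ 541.1 -112.5  260.3] yaw_y 0.61 z [-0.003  0.001 -1.   ] q [ 0.55  0.31 -0.57  1.79  0.18  1.09 -0.06] F [-0.1 -0.8 -0.4] clk 11.22
tool shift/400: [-0.0012  0.001   0.0083] mm 3.0
[[168. 393.]
 [151. 390.]
 [265. 334.]
 [249. 332.]
 [143. 416.]
 [237. 357.]]
ears [[166. 355.]
 [169. 267.]
 [260. 301.]
 [264. 222.]
 [154. 353.]
 [157. 265.]
 [249. 300.]
 [253. 220.]]
top edge [[188.  93.]
 [266.  70.]
 [171.  92.]
 [251.  69.]] [[140. 192.]
 [366. 188.]
 [139. 174.]
 [365. 169.]]
```

View pics/c3.png

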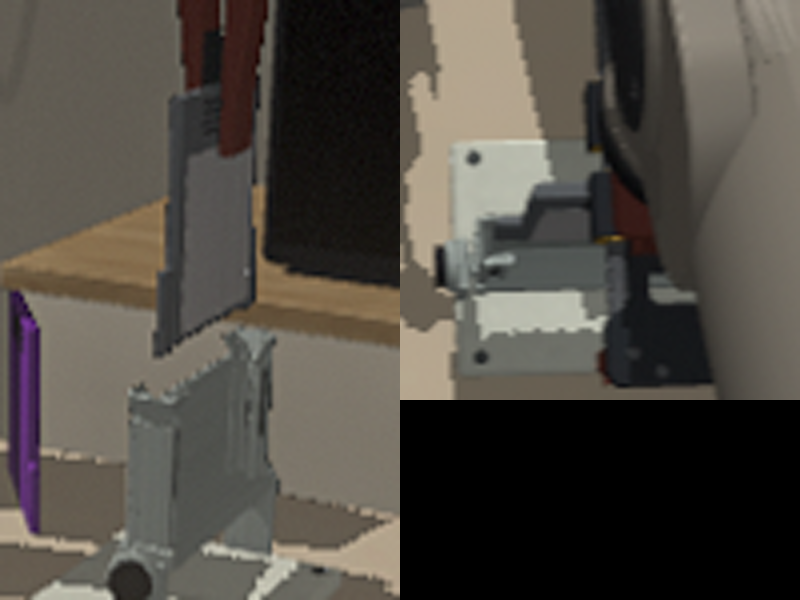

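The left ear's bottom is at (160,354) against a prediction of (154–166,354). The mouths lie below at (133–175,388) and (228–275,335). It lines up, so I'll lower slowly and watch the forces.

Call:
{"api": "servo_tool", "payload": {"deltas": [{"tx":0,"ty":0,"tz":0.015,"rx":0,"ry":0,"rz":0},{"tx":0,"ty":0,"tz":0.015,"rx":0,"ry":0,"rz":0},{"tx":0,"ty":0,"tz":0.015,"rx":0,"ry":0,"rz":0},{"tx":0,"ty":0,"tz":0,"rx":0,"ry":0,"rz":0}]}}

```text
clock: 11.65
tool_pos: [541.2, -113.3, 242.1]
ee_rot: [-0.001, 0.704, 0.71, -0.001]
force: [-0.5, -0.9, -1.1]
finger_gap: 7.8
gripper_force: 30.0
```

Call:
{"api": "servo_tool", "payload": {"deltas": [{"tx":0,"ty":0,"tz":0.01,"rx":0,"ry":0,"rz":0},{"tx":0,"ty":0,"tz":0.01,"rx":0,"ry":0,"rz":0},{"tx":0,"ty":0,"tz":0,"rx":0,"ry":0,"rz":0}]}}

```text
clock: 11.9
tool_pos: [541.7, -113.3, 234.8]
ee_rot: [-0.0, 0.704, 0.71, -0.0]
force: [-0.2, -0.4, -1.6]
finger_gap: 7.7
gripper_force: 30.0
```

```bash
python3 - <<'E'
from h import *
plan([541.1,-113,167]);print(tool()[2]['torque'])
print(proj("side",[[540.5,-26,50],[541.5,-28,50]]),"obs 332.5 275")
E
```

```text
pos [ 541.7 -113.3  234.8] yaw_y 0.54 z [-0.001  0.    -1.   ] q [ 0.55  0.34 -0.56  1.82  0.2   1.04 -0.08] F [-0.2 -0.4 -1.6] clk 11.9
tool shift/400: [ 0.0007 -0.0013  0.1695] mm 68.0
[-0.027882   -0.08021127  0.05447169]
[[332.18665306 276.4818236 ]
 [332.17464839 276.01233743]] obs 332.5 275
```

Call:
{"api": "servo_tool", "payload": {"deltas": [{"tx":0,"ty":0,"tz":0.01,"rx":0,"ry":0,"rz":0},{"tx":0,"ty":0,"tz":0.01,"rx":0,"ry":0,"rz":0},{"tx":0,"ty":0,"tz":0.01,"rx":0,"ry":0,"rz":0},{"tx":0,"ty":0,"tz":0,"rx":0,"ry":0,"rz":0}]}}

```text
clock: 12.23
tool_pos: [541.7, -113.5, 222.8]
ee_rot: [-0.0, 0.704, 0.71, -0.0]
force: [-1.2, -0.4, -2.1]
finger_gap: 7.7
gripper_force: 30.0
```

Call:
{"api": "servo_tool", "payload": {"deltas": [{"tx":0,"ty":0,"tz":0.01,"rx":0,"ry":0,"rz":0},{"tx":0,"ty":0,"tz":0.01,"rx":0,"ry":0,"rz":0},{"tx":0,"ty":0,"tz":0,"rx":0,"ry":0,"rz":0}]}}

```text
clock: 12.48
tool_pos: [541.8, -113.4, 214.8]
ee_rot: [-0.0, 0.704, 0.71, -0.0]
force: [0.9, -1.1, -1.5]
finger_gap: 7.5
gripper_force: 30.0
```

```bash
python3 - <<'E'
from h import *
plan([541.1,-113,167]);print(tool()[2]['torque'])
E
```

```text
pos [ 541.8 -113.4  214.8] yaw_y 0.53 z [-0.001  0.    -1.   ] q [ 0.54  0.36 -0.55  1.84  0.22  1.   -0.1 ] F [ 0.9 -1.1 -1.5] clk 12.48
tool shift/400: [ 0.0011 -0.0015  0.1196] mm 48.0
[-0.37144099 -0.12668242 -0.05588285]
```

In the slots with no jam. On through the clips.

Call:
{"api": "servo_tool", "payload": {"deltas": [{"tx":0,"ty":0,"tz":0.01,"rx":0,"ry":0,"rz":0},{"tx":0,"ty":0,"tz":0.01,"rx":0,"ry":0,"rz":0},{"tx":0,"ty":0,"tz":0.01,"rx":0,"ry":0,"rz":0},{"tx":0,"ty":0,"tz":0.01,"rx":0,"ry":0,"rz":0},{"tx":0,"ty":0,"tz":0,"rx":0,"ry":0,"rz":0}]}}

```text
clock: 12.9
tool_pos: [542.7, -113.5, 199.4]
ee_rot: [0.001, 0.704, 0.71, 0.0]
force: [2.1, -1.3, -3.1]
finger_gap: 7.4
gripper_force: 30.0
```

Call:
{"api": "servo_tool", "payload": {"deltas": [{"tx":0,"ty":0,"tz":0.01,"rx":0,"ry":0,"rz":0},{"tx":0,"ty":0,"tz":0.01,"rx":0,"ry":0,"rz":0},{"tx":0,"ty":0,"tz":0.01,"rx":0,"ry":0,"rz":0},{"tx":0,"ty":0,"tz":0.01,"rx":0,"ry":0,"rz":0},{"tx":0,"ty":0,"tz":0,"rx":0,"ry":0,"rz":0}]}}

```text
clock: 13.32
tool_pos: [542.7, -113.4, 183.5]
ee_rot: [0.001, 0.704, 0.71, 0.0]
force: [3.2, -1.4, -3.0]
finger_gap: 7.8
gripper_force: 30.0
```

```bash
python3 - <<'E'
from h import *
plan([541.1,-113,167]);print(tool()[2]['torque'])
E
```

```text
pos [ 542.7 -113.4  183.5] yaw_y 0.53 z [ 0.001 -0.    -1.   ] q [ 0.53  0.39 -0.54  1.87  0.25  0.94 -0.12] F [ 3.2 -1.4 -3. ] clk 13.32
tool shift/400: [ 0.0011 -0.0041  0.0413] mm 17.0
[-0.50622352 -0.94960309 -0.01266821]
```

Call:
{"api": "servo_tool", "payload": {"deltas": [{"tx":0,"ty":0,"tz":0.01,"rx":0,"ry":0,"rz":0},{"tx":0,"ty":0,"tz":0.01,"rx":0,"ry":0,"rz":0},{"tx":0,"ty":0,"tz":0.01,"rx":0,"ry":0,"rz":0},{"tx":0,"ty":0,"tz":0,"rx":0,"ry":0,"rz":0}]}}

```text
clock: 13.65
tool_pos: [542.7, -113.4, 171.5]
ee_rot: [0.0, 0.704, 0.71, 0.0]
force: [3.6, -2.6, -3.1]
finger_gap: 7.9
gripper_force: 30.0
```

Call:
{"api": "servo_tool", "payload": {"deltas": [{"tx":0,"ty":0,"tz":0.005,"rx":0,"ry":0,"rz":0},{"tx":0,"ty":0,"tz":0.005,"rx":0,"ry":0,"rz":0},{"tx":0,"ty":0,"tz":0,"rx":0,"ry":0,"rz":0}]}}

```text
clock: 13.9
tool_pos: [542.7, -113.4, 167.8]
ee_rot: [0.001, 0.704, 0.71, 0.0]
force: [3.1, -2.4, 1.9]
finger_gap: 7.9
gripper_force: 30.0
```

Call:
{"api": "servo_tool", "payload": {"deltas": [{"tx":0,"ty":0,"tz":0.005,"rx":0,"ry":0,"rz":0},{"tx":0,"ty":0,"tz":0,"rx":0,"ry":0,"rz":0}]}}

```text
clock: 14.07
tool_pos: [542.8, -113.4, 166.5]
ee_rot: [0.001, 0.704, 0.71, 0.0]
force: [2.8, -1.9, 7.2]
finger_gap: 7.8
gripper_force: 30.0
```

Call:
{"api": "servo_tool", "payload": {"deltas": [{"tx":0,"ty":0,"tz":0.005,"rx":0,"ry":0,"rz":0},{"tx":0,"ty":0,"tz":0,"rx":0,"ry":0,"rz":0}]}}

```text
clock: 14.23
tool_pos: [543.2, -113.4, 166.3]
ee_rot: [0.001, 0.704, 0.71, 0.0]
force: [-2.6, -2.2, 23.4]
finger_gap: 8.2
gripper_force: 30.0
```

Call:
{"api": "servo_tool", "payload": {"deltas": [{"tx":0,"ty":0,"tz":0.005,"rx":0,"ry":0,"rz":0},{"tx":0,"ty":0,"tz":0,"rx":0,"ry":0,"rz":0}]}}

```text
clock: 14.4
tool_pos: [544.0, -113.4, 166.1]
ee_rot: [0.002, 0.704, 0.71, 0.001]
force: [-5.3, -2.0, 36.1]
finger_gap: 8.2
gripper_force: 30.1
```

```bash
python3 - <<'E'
from h import *
plan([541.1,-113,167]);print(tool()[2]['torque'])
E
```

```text
pos [ 544.  -113.4  166.1] yaw_y 0.52 z [ 0.004 -0.002 -1.   ] q [ 0.52  0.42 -0.53  1.89  0.27  0.9  -0.14] F [-5.3 -2.  36.1] clk 14.4
tool shift/400: [ 0.0011 -0.0072 -0.0023] mm 3.0
[-4.24319392e-01  1.83316739e+00 -4.40607623e-04]
```

The mirror hit the hard bottom at z 166.2, against 166.7 predicted, so it's home. I'll ease off and open halfway.

Call:
{"api": "servo_tool", "payload": {"deltas": [{"tx":0,"ty":-0.003,"tz":-0.005,"rx":0,"ry":0,"rz":0},{"tx":0,"ty":0,"tz":-0.003,"rx":0,"ry":0,"rz":0},{"tx":0,"ty":0,"tz":0,"rx":0,"ry":0,"rz":0}]}}

```text
clock: 14.65
tool_pos: [542.7, -113.4, 166.4]
ee_rot: [0.002, 0.704, 0.71, 0.001]
force: [4.0, -3.1, 9.9]
finger_gap: 7.7
gripper_force: 30.0
```

Call:
{"api": "servo_tool", "payload": {"deltas": [{"tx":0,"ty":0,"tz":0,"rx":0,"ry":0,"rz":0},{"tx":0,"ty":0,"tz":0,"rx":0,"ry":0,"rz":0},{"tx":0,"ty":0,"tz":0,"rx":0,"ry":0,"rz":0},{"tx":0,"ty":0,"tz":0,"rx":0,"ry":0,"rz":0},{"tx":0,"ty":0,"tz":0,"rx":0,"ry":0,"rz":0}], "gripper": 0.5}}

```text
clock: 15.07
tool_pos: [539.9, -113.0, 164.1]
ee_rot: [-0.001, 0.704, 0.711, -0.001]
force: [-0.9, 0.6, -1.2]
finger_gap: 37.8
gripper_force: 0.0
```

Call:
{"api": "servo_tool", "payload": {"deltas": [{"tx":0,"ty":0,"tz":0,"rx":0,"ry":0,"rz":0},{"tx":0,"ty":0,"tz":0,"rx":0,"ry":0,"rz":0}]}}

```text
clock: 15.23
tool_pos: [540.5, -113.2, 164.6]
ee_rot: [-0.0, 0.704, 0.71, -0.0]
force: [-0.1, -1.4, -0.4]
finger_gap: 43.8
gripper_force: 0.0
```

```bash
python3 - <<'E'
from h import *
plan([555,-113,167]);s=tool()[2];print(s['finger_gap'])
a=viewer.get_image('side')[:,:,::-1];cv2.imwrite("pics/s4.png",a)
crop(a,295,150,120,150,4,"pics/c4.png")
E
```

```text
pos [ 540.5 -113.2  164.6] yaw_y 0.55 z [-0.001  0.    -1.   ] q [ 0.52  0.42 -0.54  1.89  0.27  0.9  -0.13] F [-0.1 -1.4 -0.4] clk 15.23
tool shift/400: [ 0.0001  0.0361 -0.0061] mm 15.0
43.79953491243636
```

View pics/c4.png

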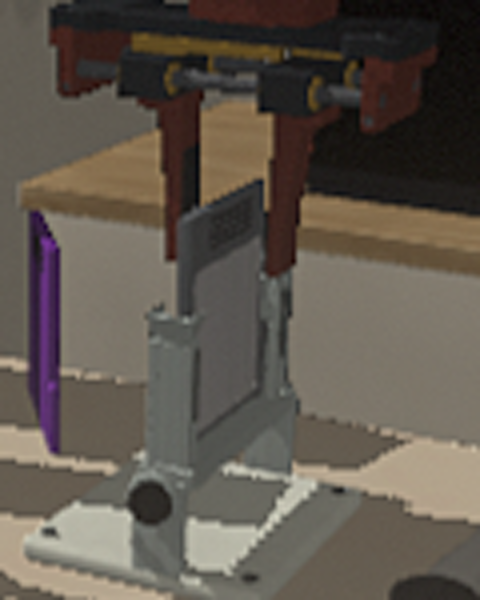

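The mirror sits at (215,310) with its ears inside the slots and the cradle upright. Now the front finger pushes it back. 30° should come at TCP x of about 616 if the tip stays at z 147.6.

Call:
{"api": "servo_tool", "payload": {"deltas": [{"tx":0,"ty":0.022,"tz":0,"rx":0,"ry":0,"rz":0},{"tx":0,"ty":0.016,"tz":0,"rx":0,"ry":0,"rz":0},{"tx":0,"ty":0.01,"tz":0,"rx":0,"ry":0,"rz":0},{"tx":0,"ty":0,"tz":0,"rx":0,"ry":0,"rz":0}]}}

```text
clock: 15.62
tool_pos: [561.3, -112.9, 164.9]
ee_rot: [0.0, 0.704, 0.711, 0.0]
force: [-0.6, -0.3, -0.2]
finger_gap: 43.6
gripper_force: 0.0
```

Call:
{"api": "servo_tool", "payload": {"deltas": [{"tx":0,"ty":0.005,"tz":0,"rx":0,"ry":0,"rz":0},{"tx":0,"ty":0,"tz":0,"rx":0,"ry":0,"rz":0}]}}

```text
clock: 15.78
tool_pos: [562.2, -113.0, 164.7]
ee_rot: [-0.0, 0.704, 0.71, -0.0]
force: [0.2, 0.2, 0.1]
finger_gap: 43.8
gripper_force: 0.0
```

Call:
{"api": "servo_tool", "payload": {"deltas": [{"tx":0,"ty":0.005,"tz":0,"rx":0,"ry":0,"rz":0},{"tx":0,"ty":0,"tz":0,"rx":0,"ry":0,"rz":0}]}}

```text
clock: 15.95
tool_pos: [563.7, -113.0, 164.7]
ee_rot: [-0.0, 0.704, 0.71, -0.0]
force: [-0.3, 0.4, 1.6]
finger_gap: 44.2
gripper_force: 0.7
```

Call:
{"api": "servo_tool", "payload": {"deltas": [{"tx":0,"ty":0.01,"tz":0,"rx":0,"ry":0,"rz":0},{"tx":0,"ty":0,"tz":0,"rx":0,"ry":0,"rz":0}]}}

```text
clock: 16.12
tool_pos: [568.1, -113.0, 164.7]
ee_rot: [-0.0, 0.704, 0.71, -0.0]
force: [-0.6, 0.1, -0.4]
finger_gap: 43.9
gripper_force: 0.8
```

Call:
{"api": "servo_tool", "payload": {"deltas": [{"tx":0,"ty":0.015,"tz":0,"rx":0,"ry":0,"rz":0},{"tx":0,"ty":0.015,"tz":0,"rx":0,"ry":0,"rz":0},{"tx":0,"ty":0.015,"tz":0,"rx":0,"ry":0,"rz":0},{"tx":0,"ty":0.015,"tz":0,"rx":0,"ry":0,"rz":0},{"tx":0,"ty":0,"tz":0,"rx":0,"ry":0,"rz":0}]}}

```text
clock: 16.53
tool_pos: [593.7, -112.8, 164.9]
ee_rot: [0.0, 0.704, 0.71, 0.001]
force: [-0.7, 0.5, -0.5]
finger_gap: 43.8
gripper_force: 0.1
```

Call:
{"api": "servo_tool", "payload": {"deltas": [{"tx":0,"ty":0.013,"tz":0,"rx":0,"ry":0,"rz":0},{"tx":0,"ty":0.013,"tz":0,"rx":0,"ry":0,"rz":0},{"tx":0,"ty":0.013,"tz":0,"rx":0,"ry":0,"rz":0},{"tx":0,"ty":0,"tz":0,"rx":0,"ry":0,"rz":0},{"tx":0,"ty":0,"tz":0,"rx":0,"ry":0,"rz":0}]}}

```text
clock: 16.95
tool_pos: [608.8, -112.6, 165.2]
ee_rot: [0.001, 0.704, 0.71, 0.001]
force: [-0.3, -0.3, 1.0]
finger_gap: 43.9
gripper_force: 0.0
```

```bash
python3 - <<'E'
from h import *
plan([617,-113,164.7]);s=tool()[2];print(s['finger_gap'],s['gripper_force'])
E
```

```text
pos [ 608.8 -112.6  165.2] yaw_y 0.55 z [ 0.002  0.    -1.   ] q [ 0.46  0.51 -0.51  1.74  0.3   0.97 -0.16] F [-0.3 -0.3  1. ] clk 16.95
tool shift/400: [-0.0013  0.0206  0.0013] mm 8.0
43.891079138536774 0.02808843200909905
```

```bash
python3 - <<'E'
from h import *
a=viewer.get_image('side')[:,:,::-1];cv2.imwrite("pics/s5.png",a)
crop(a,295,150,100,120,5,"pics/c5.png")
np.set_printoptions(precision=1,suppress=True)
H=np.array([541,-113,50]);y0=np.radians(.6)
def P(x,y,z,d):
    th=np.radians(d);X=x*np.cos(th)+z*np.sin(th);Z=-x*np.sin(th)+z*np.cos(th)
    return H+[X*np.cos(y0)-y*np.sin(y0),X*np.sin(y0)+y*np.cos(y0),Z]
for d in(0,24,27,30,33): print(d,((proj("side",[P(-2.5,47,132,d),P(5.5,47,132,d),P(-2.5,-47,132,d),P(-2.5,47,95,d)])-([295,150]))*5).ravel(), "s4",((proj("side",[P(-2.5,47,132,d),P(5.5,47,132,d),P(-2.5,-47,132,d)])-([295,150]))*4).ravel())
E
```

```text
0 [249.4 272.4 229.9 269.5 342.7 222.7 245.6 367.1] s4 [199.5 217.9 183.9 215.6 274.1 178.2]
24 [120.4 280.  103.4 285.7 221.7 231.1 153.2 369.8] s4 [ 96.3 224.   82.7 228.5 177.4 184.9]
27 [105.7 285.   89.2 291.6 207.9 235.8 142.6 373.1] s4 [ 84.6 228.   71.4 233.3 166.3 188.7]
30 [ 91.5 290.8  75.6 298.3 194.5 241.4 132.2 376.9] s4 [ 73.2 232.7  60.5 238.7 155.6 193.1]
33 [ 77.8 297.4  62.5 305.9 181.5 247.6 122.2 381.3] s4 [ 62.3 238.   50.  244.7 145.2 198.1]
```

View pics/c5.png

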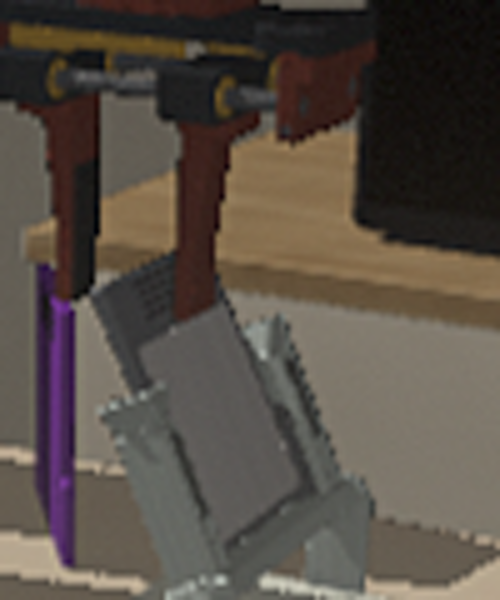

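The mirror's top-left corners are at (92,292) and (107,290), which gives a lean of about 26°. The finger geometry gives 26° too, so about 8.7 mm more.

Call:
{"api": "servo_tool", "payload": {"deltas": [{"tx":0,"ty":0.008,"tz":0.001,"rx":0,"ry":0,"rz":0},{"tx":0,"ty":0.007,"tz":0,"rx":0,"ry":0,"rz":0},{"tx":0,"ty":0.003,"tz":0,"rx":0,"ry":0,"rz":0},{"tx":0,"ty":0,"tz":0,"rx":0,"ry":0,"rz":0},{"tx":0,"ty":0,"tz":0,"rx":0,"ry":0,"rz":0}]}}

```text
clock: 17.42
tool_pos: [615.0, -112.6, 164.4]
ee_rot: [0.0, 0.704, 0.71, 0.0]
force: [-1.7, -0.2, 0.3]
finger_gap: 44.2
gripper_force: 0.5
```

```bash
python3 - <<'E'
from h import *
plan([617.5,-113,164.7]);s=tool()[2];print(s['finger_gap'],s['gripper_force'])
E
```

```text
pos [ 615.  -112.6  164.4] yaw_y 0.54 z [ 0.  0. -1.] q [ 0.46  0.52 -0.51  1.72  0.3   0.97 -0.16] F [-1.7 -0.2  0.3] clk 17.42
tool shift/400: [-0.001   0.0063 -0.0007] mm 3.0
44.17171736834063 0.4872579965740442
```

Call:
{"api": "servo_tool", "payload": {"deltas": [{"tx":0,"ty":0.005,"tz":0,"rx":0,"ry":0,"rz":0},{"tx":0,"ty":0,"tz":0,"rx":0,"ry":0,"rz":0},{"tx":0,"ty":0,"tz":0,"rx":0,"ry":0,"rz":0}]}}

```text
clock: 17.67
tool_pos: [617.0, -112.6, 164.5]
ee_rot: [0.0, 0.704, 0.71, 0.0]
force: [-0.7, -0.1, -0.3]
finger_gap: 43.6
gripper_force: 0.6
```

Call:
{"api": "servo_tool", "payload": {"deltas": [{"tx":0,"ty":-0.01,"tz":0,"rx":0,"ry":0,"rz":0},{"tx":0,"ty":-0.01,"tz":0,"rx":0,"ry":0,"rz":0},{"tx":0,"ty":0,"tz":-0.05,"rx":0,"ry":0,"rz":0},{"tx":0,"ty":0,"tz":-0.09,"rx":0,"ry":0,"rz":0},{"tx":0,"ty":0,"tz":-0.09,"rx":0,"ry":0,"rz":0}]}}

```text
clock: 18.08
tool_pos: [607.9, -112.6, 256.7]
ee_rot: [-0.001, 0.704, 0.711, -0.001]
force: [1.3, -0.3, -0.3]
finger_gap: 44.0
gripper_force: 0.0
```

Call:
{"api": "servo_tool", "payload": {"deltas": [{"tx":0,"ty":-0.05,"tz":-0.06,"rx":0,"ry":0,"rz":0},{"tx":0,"ty":-0.1,"tz":0,"rx":0,"ry":0,"rz":0},{"tx":0,"ty":-0.1,"tz":0,"rx":0,"ry":0,"rz":0},{"tx":0,"ty":-0.1,"tz":0,"rx":0,"ry":0,"rz":0},{"tx":0,"ty":0,"tz":0,"rx":0,"ry":0,"rz":0}]}}

```text
clock: 18.5
tool_pos: [461.3, -114.4, 279.4]
ee_rot: [-0.001, 0.704, 0.71, -0.003]
force: [0.1, -0.0, -0.6]
finger_gap: 44.1
gripper_force: 0.0
```

```bash
python3 - <<'E'
from h import *
plan([617,-113,164.4])
a=viewer.get_image('side')[:,:,::-1];b=viewer.get_image('top')[:,:,::-1]
l=cv2.resize(a[190:310,295:375],None,fx=5,fy=5,interpolation=2)
r=cv2.resize(b[200:360,220:430],None,fx=1.9,fy=1.9,interpolation=2)
r=np.vstack([r,np.zeros((600-r.shape[0],r.shape[1],3),np.uint8)])
cv2.imwrite("pics/c6.png",np.hstack([l,r]))
E
```

```text
pos [ 461.3 -114.4  279.4] yaw_y 0.45 z [-0.006 -0.003 -1.   ] q [ 0.64  0.15 -0.58  1.93  0.1   1.09  0.03] F [ 0.1 -0.  -0.6] clk 18.5
tool shift/400: [0.0012 0.3909 0.2852] mm 194.0
```

View pics/c6.png

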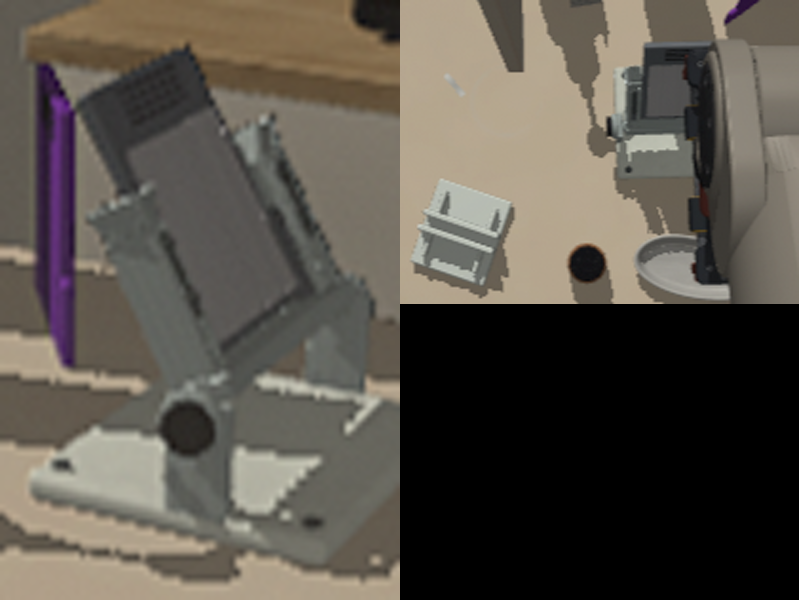

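```bash
python3 - <<'E'
from h import *
np.set_printoptions(precision=3,suppress=True)
y0=np.radians(.6)
a=cv2.imread("pics/s4.png")
b=viewer.get_image('side')[:,:,::-1];cv2.imwrite("pics/s6.png",b)
def Pm(x,y,z,d,H=np.array([541,-113,50])):
    th=np.radians(d);X=x*np.cos(th)+z*np.sin(th);Z=-x*np.sin(th)+z*np.cos(th)
    return H+np.array([X*np.cos(y0)-y*np.sin(y0),X*np.sin(y0)+y*np.cos(y0),Z])
def sl(p,q): v=p-q; return v[0]/v[1]
for d in(27,28,29,30,31):
    e=proj("side",[Pm(-2.5,-47,132,d),Pm(-2.5,-47,20,d),Pm(-2.5,35,105,d),Pm(-2.5,35,25,d)])
    print(d,sl(e[0],e[1]),sl(e[2],e[3]))
# plane warp of the mirror's front plane (upright -> lean d), compared by correlation over the silver face + ribs
q=lambda d:proj("side",[Pm(-2.5,y,z,d) for y,z in[(40,128),(-40,128),(-40,45),(40,45)]]).astype(np.float32)
g=lambda im:cv2.GaussianBlur(cv2.cvtColor(im,cv2.COLOR_BGR2GRAY).astype(np.float32),(0,0),.8)
rect=np.float32([[0,0],[160,0],[160,166],[0,166]])
# align: ECC translation residual between rectified upright and rectified lean
from scipy.ndimage import shift
for off in(0,):
  A=cv2.warpPerspective(g(cv2.imread("pics/s0.png") if 0 else a),cv2.getPerspectiveTransform(q(0),rect),(160,166),flags=2)
  for d in(26,27,28,29,30,31,32):
    B=cv2.warpPerspective(g(b),cv2.getPerspectiveTransform(q(d),rect),(160,166),flags=2)
    try:
        cc,w=cv2.findTransformECC(A[:70],B[:70],np.eye(2,3,dtype=np.float32),cv2.MOTION_TRANSLATION)
        print(d,cc,w[:,2])
    except cv2.error: print(d,"x")
E
```

```text
27 0.41247686932147115 0.4176612788154483
28 0.4309064339927319 0.43571750887931154
29 0.44953686440178425 0.4539610197401162
30 0.46838302887761674 0.47240605929163193
31 0.48746040886207725 0.4910674410690512
26 0.8499655793938332 [-38.842  -0.774]
27 0.851765018759929 [-31.153  -0.253]
28 0.8594540775248478 [-22.991   0.478]
29 0.8673492458718146 [-15.862   0.981]
30 0.8574882680407312 [-6.656  1.175]
31 0.914394847760659 [4.662 1.943]
32 0.9922245265422607 [21.129  3.027]
```

The finger contact gives 30° and the edge slopes give 29–31°. The arm is clear, the mirror is seated, and the jar and dish haven't moved.

```bash
python3 -c "
from cell import arm
print(arm.close_job())"
```

```text
the job is handed in; nothing more can be done
None
```

The job is handed in: I stood the cradle up against its stop and slid the grey mirror fully home with its face to the front. I then leaned it back and let go; it holds by itself at about 30° (29–31° as measured in the camera image).

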